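Take the banded basket off the nested pile and set it on the work board

ROBOT

A 6-joint arm with a two-finger parallel gripper is mounted at the origin on the work surface. World frame = base frame: x ahead of the robot, y to its left, z up, the work surface at z = 0. Lengths are in m, angles in rad, forces in N, time in s.
With the tool pointing down it reaches from about 0.225 to 0.875 m from the base axis. Payload 3.4 kg.
Tool frame: the origin (TCP) lies between the finger pads; the fingertips stand 25 mm ahead of it and the grasp point (between the pads) lies 6 mm ahead of it (r.tip_extent is the distance from the TCP to the fingertips, in m); y points along the fingers, z is the direction in which the jaws open and shut, and the axes are right-handed (so a half turn about y gives the same grasp; the last joint's range is limited). The gripper opens to 85 mm and grips with 20 to 120 N. Pads are 22 mm wide; open, the fingers measure 114 mm over their backs; the gripper's body (76 mm by 85 mm) begins 54 mm behind the grasp point. The pads swing forward as they close: fully open they stand 13 mm farther back than shut.
Start: joints at [1.128, 0.276, 1.505, -0, 1.361, -0.121], TCP at [0.182, 0.546, 0.225] pointing down, gripper open.
Joint ranges: [-2.89, 2.89], [-0.75, 2.08], [0.22, 2.7], [-1.18, 4.32], [0.11, 2.71], [-2.7, 2.7]. Speed limits (rad/s): [2.57, 2.57, 3.14, 3.14, 3.14, 3.14].

INTERFACE

Orientations are given as a 3x3 rotation matrix whose columns are the frame's x, y, z axes.
In Python, from rig import r gives the robot as it stands. The module is installed in compiled form; this text tells all that it offers.
- The arm moves only by the shell command python3 -m pendant 'ROWS'. ROWS is JSON, a list of rows, each a list of 5 numbers: the closure, from -1 (fully open) to 1 (shut), then the shift along the world's x, y, z in m, then the turn about the world's z in rad. A call has 1 to 5 rows; each row is the pose to reach, as a shift and turn from the pose commanded when the call began; what a row does not reach only later rows make up. A row lasts 1/10 s, in which the tool goes at most 50 mm and 8.59 degrees, less where a joint would pass 70% of its speed; a pose out of reach is approached as far as the arm can. A call with a gripper value outside its range is refused whole. The fingers move at their own pace and stop on an object; the grip force is fixed at half the most. Time passes only in rows, so rows that repeat a pose let the fingers close. It gives the time, the measured TCP pose, the force and the opening at its end, in the units of the state.
- r.read_state(): the state, without advancing time (a new reading comes with each control period).
- r.get_image(name): name is "scene" or "top" or "wrist"; returns a dict with "pixels" (420x560x3 uint8, blue, green, red), "fx", "fy", "cx", "cy" (pixels), "position" and "attitude" of the camera in the world. Camera axes: x right, y down, z forward; pixel columns grow to the right and rows downward; lengths in m; the calibration is good to about 2 mm. The wrist camera is an equidistant fisheye: a pixel r from the principal point sees the ray r / f radians off the axis. A picture is of the moment at which its call begins. There is no depth.
- r.sign_off(): hands the job in, once; it reports no verdict.
The state is a dict: "time": time; "joint_positions": joint angles; "joint_vel": joint speeds; "tau": joint torques, N m; "tcp_pos": TCP position; "ee_rot": TCP orientation; "ft_force": force on the tool from outside, world axes, zero at the start; "wrist_torque": the same for the moment, N m; "finger_gap": finger opening in m.
Only numpy, scipy, OpenCV 4.12 (cv2) and the standard library are available. Lean on these libraries where they do the work, as an engineer would, in place of code of your own. Each camera call takes 0.05 s, during which the arm holds its last target. There are 200 camera calls.

TASK

Two nested piles of small round baskets stand on the basket maker's bench, one on either side of the dark wooden work board. Lift the pale basket with the dark band and arched handle up clear of its pile, and set it down upright on the middle of the work board; do not drop it. Let go of it, and leave the plain basket that was beneath it and the dark brown basket on the other pile standing where they are.

Things in the scene. Friction and masses are not known exactly. Their poses are not given: they have to be found in the camera images.
- willow_handle (a point): Handle of the pale basket with a wide dark band, top of its pile. Foot 92 mm, rim 150 mm across and 70 mm up, 0.15 to 0.3 kg. The handle is an arch of pale rod 12 mm thick from rim to rim, its top straight for 50 mm. Point: rod centre at mid handle, on the basket's axis, 145 mm above the foot's underside (starts 181 mm up); x along the rod, y across it (pinch this way), z up; 69 mm free below the rod.
- blank_a: Plain pale basket without handle just beneath the banded one: foot 92 mm, rim 150 mm, 70 mm high, loose, 0.2 kg; another like it is under it on the table. The banded basket's foot sits on its 18 mm thick floor with 3 mm of play, rim 18 mm above its rim. Origin: centre of its underside; z up.
- brown: Dark brown basket with a dark brown arched handle, same size and shape as the banded one, on the other pile of two plain pale baskets. Leave it. Origin: centre of its underside; handle along its x, its top 145 mm above the origin; z up.
- board: Dark wooden work board, flat and fixed on the table between the piles: 260 mm (x) by 220 mm (y), 18 mm thick. Origin: centre of its underside, at table height; z up.
Things that resemble listed ones, but are neither listed nor needed, are in the scene too. Leave any turquoise look-alike of the part that bears willow_handle alone.

How it is judged:
On the way:
1. the banded basket is lifted clear of the pile: its foot higher than the rim of the basket beneath, while that one stays put (z of willow_handle in the frame of blank_a above 0.225 m and distance of blank_a from where it was at the start of the episode below 0.02 m), for 0.1 s.
At the end, for the whole second after the job is handed in: The banded basket stands on the work board, its axis within 30 mm of the board's middle, upright within 8.6 degrees, resting on the board and still; the plain basket that was beneath it and the dark brown basket are upright within 8.6 degrees and within 25 mm of where they began (horizontal distance between willow_handle and board below 0.03 m and z of willow_handle in the frame of board between 0.155 and 0.171 m and angle between each of willow_handle, blank_a, brown's own z axis and vertical below 0.15 rad and linear speed of willow below 0.02 m/s and contact force between willow and board above 0.3 N and distance of each of blank_a, brown from where it was at the start of the episode below 0.025 m); the robot touches nothing.
It fails at once if the banded basket falls freely, touching nothing, more than 20 mm above the board's top (contact force between willow and anything else below 0.01 N and z of willow_handle in the frame of board above 0.183 m).
It also fails if it takes over 40 s, if anything falls off the work surface, if the arm or the gripper's body presses on something with over 40 N, if the wrist force passes 120 N, or if a joint passes its speed limit or range.

## Working session

There is one attempt and no reset: what is moved stays moved. The work goes in short steps, Python scripts to look and compute and a shell command to move; the robot and the scene stay as the last step left them, time stands still between calls to the robot, and variables do not carry over. Pictures are saved under pics/ and viewed, about 8 in all and at most 12, crops included, and the job is handed in when it is done.

```bash
mkdir -p pics; cat > h.py <<'E'
from rig import r
import cv2, numpy as np, json
def snap(cam,name):
    d=r.get_image(cam); cv2.imwrite(f"pics/{name}.png",d["pixels"])
    c={k:np.array(d[k]).tolist() for k in("fx","fy","cx","cy","position","attitude")}
    json.dump(c,open(f"pics/{name}.json","w")); return d
def ray(name,u,v):
    c=json.load(open(f"pics/{name}.json")); R=np.array(c["attitude"])
    return np.array(c["position"]),R@np.array([(u-c["cx"])/c["fx"],(v-c["cy"])/c["fy"],1])
def at_z(name,u,v,z):
    p,d=ray(name,u,v); return p+d*(z-p[2])/d[2]
def proj(name,P):
    c=json.load(open(f"pics/{name}.json")); R=np.array(c["attitude"])
    q=R.T@(np.array(P)-np.array(c["position"])); return c["fx"]*q[0]/q[2]+c["cx"],c["fy"]*q[1]/q[2]+c["cy"]
E
python3 - <<'E'
from h import *
a=snap("scene","s0"); b=snap("top","t0")
for n in("s0","t0"): print(open(f"pics/{n}.json").read())
s=r.read_state(); print(s["time"],s["tcp_pos"],s["ee_rot"],s["finger_gap"],s["ft_force"])
E
```

```text
{"fx": 422.9159136617259, "fy": 422.9159136617259, "cx": 278.96948798017615, "cy": 202.4506294577505, "position": [1.0507868502411974, 0.297664262144907, 0.7977018362369691], "attitude": [[-0.5002201448034682, 0.592701640872253, -0.6312563438414989], [0.8658397632718511, 0.35084848449779354, -0.3566887232068692], [0.010065340041067782, -0.7249897280878819, -0.6886861281432327]]}
{"fx": 528.0832440987353, "fy": 528.0832440987353, "cx": 277.80139136652366, "cy": 203.8871153747324, "position": [0.08468198325490872, -0.031237779305111096, 1.7454304831501486], "attitude": [[-0.0972735614009672, -0.9701986825225175, 0.22192875136841378], [-0.9952463406374158, 0.09588783054995897, -0.01703659004187541], [-0.004751389292074674, -0.2225309874691462, -0.9749140392443847]]}
0.1 [0.18162578 0.54504354 0.22383064] [[ 9.48671423e-01 -7.18707419e-04  3.16262572e-01]
 [-3.16263318e-01 -1.48844315e-03  9.48670279e-01]
 [-2.11077511e-04 -9.99998634e-01 -1.63934427e-03]] 0.08518653411851643 [0.65964874 0.24891525 0.45767916]
```

View pics/t0.png

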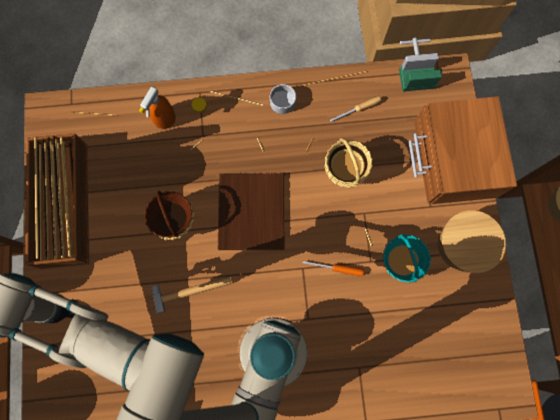

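View pics/s0.png

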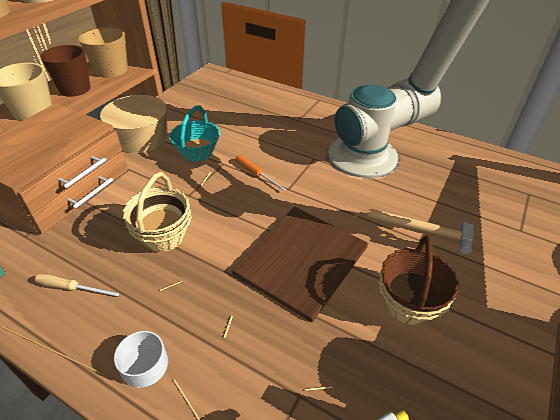

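Top view: the pale basket is at about (348,162), the board at about (252,211), brown at about (169,215) and the turquoise look-alike at (407,258). The scene view shows the pale handle's top near (157,177). Next I'll enlarge both.

```bash
python3 - <<'E'
from h import *
t=cv2.imread("pics/t0.png"); s=cv2.imread("pics/s0.png")
a=cv2.resize(t[130:200,310:390],None,fx=5,fy=5,interpolation=cv2.INTER_CUBIC)
b=cv2.resize(s[160:260,110:205],None,fx=4,fy=4,interpolation=cv2.INTER_CUBIC)
c=np.zeros((400,785,3),np.uint8); c[:350,:400]=a; c[:400,405:785]=b
cv2.imwrite("pics/crop1.png",c)
for z,uv in((.018,[(219,174),(285,173),(285,249),(219,249)]),):
    P=np.array([at_z("t0",*p,z) for p in uv]); print(P.round(3),P.mean(0).round(3),np.linalg.norm(P-np.roll(P,-1,0),axis=1))
Q=np.array([at_z("s0",*p,.018) for p in [(290,209),(368,243),(313,319),(234,271)]]); print(Q.round(3),Q.mean(0).round(3))
E
```

```text
[[ 0.601  0.127  0.018]
 [ 0.583 -0.096  0.018]
 [ 0.324 -0.07   0.018]
 [ 0.345  0.146  0.018]] [0.463 0.027 0.018] [0.22449299 0.2600137  0.21731852 0.25672091]
[[ 0.343 -0.069  0.018]
 [ 0.35   0.152  0.018]
 [ 0.604  0.13   0.018]
 [ 0.585 -0.081  0.018]] [0.471 0.033 0.018]
```

View pics/crop1.png

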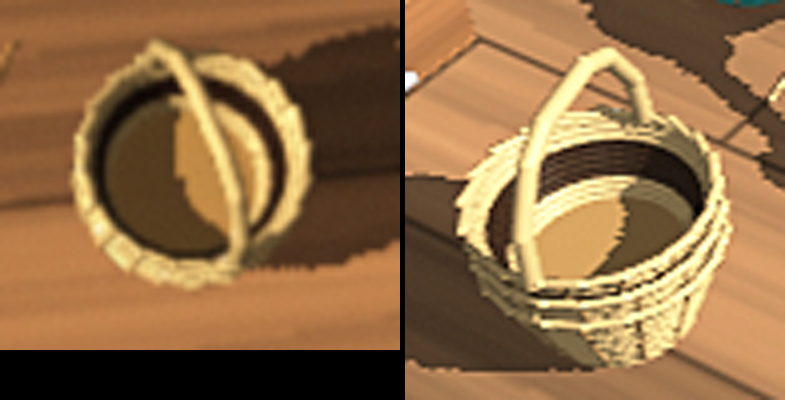

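The crops show the handle's feet at top px (341.4,139.6) and (357.4,182.4), and at scene px (141,230) and (171,189.5). Its straight top is near scene (154–162,175). I'll triangulate, then overlay a model to check.

```bash
cat > fit.py <<'E'
from h import *
from scipy.optimize import least_squares
def model(x,y,a,h=.181,R=.07):
    u=np.array([np.cos(a),np.sin(a)])
    return [np.array([*(np.array([x,y])+s*u),z]) for s,z in((-R,h-.075),(-.025,h),(.025,h),(R,h-.075))]
E
python3 - <<'E'
from fit import *
T=[at_z("t0",341.4,139.6,.106),at_z("t0",357.4,182.4,.106)]
S=[at_z("s0",141.25,230,.106),at_z("s0",170.75,189.5,.106)]
K=[at_z("s0",154.5,175.75,.181),at_z("s0",161.75,174.25,.181)]
for n,P in(("top feet",T),("scene feet",S),("scene kinks",K)):
    P=np.array(P);d=P[0]-P[1];print(n,P.round(3).tolist(),P.mean(0).round(4),np.linalg.norm(d),np.degrees(np.arctan2(d[1],d[0])))
print("rim ctr", at_z("t0",310+192/5,130+170/5,.10))
x,y=np.mean([T,S],axis=(0,1))[:2]; d=T[0]-T[1]+S[0]-S[1]; a=np.arctan2(d[1],d[0])
print(x,y,np.degrees(a))
t=cv2.imread("pics/t0.png"); s=cv2.imread("pics/s0.png")
def ov(im,name,o,w,f):
    b=cv2.resize(im[o[1]:o[1]+w[1],o[0]:o[0]+w[0]],None,fx=f,fy=f,interpolation=cv2.INTER_CUBIC)
    p=np.array([(np.array(proj(name,q))-o+.5)*f for q in model(x,y,a)])
    cv2.polylines(b,[p.astype(int)],False,(0,0,255),1)
    th=np.linspace(0,6.28,60)
    c=np.array([(np.array(proj(name,[x+.075*np.cos(k),y+.075*np.sin(k),.106]))-o+.5)*f for k in th])
    cv2.polylines(b,[c.astype(int)],True,(0,255,0),1); return b
c=np.zeros((400,785,3),np.uint8); c[:350,:400]=ov(t,"t0",(310,130),(80,70),5); c[:400,405:785]=ov(s,"s0",(110,160),(95,100),4)
cv2.imwrite("pics/ov1.png",c)
E
```

```text
top feet [[0.652, -0.288, 0.106], [0.503, -0.321, 0.106]] [ 0.5777 -0.3046  0.106 ] 0.15268227596733014 12.533420217225114
scene feet [[0.649, -0.279, 0.106], [0.512, -0.311, 0.106]] [ 0.5802 -0.2949  0.106 ] 0.14075510305813826 13.43162455011262
scene kinks [[0.553, -0.307, 0.181], [0.541, -0.297, 0.181]] [ 0.5467 -0.3022  0.181 ] 0.016193140113912326 -40.229269782261284
rim ctr [ 0.56901426 -0.3012575   0.1       ]
0.5789498613254711 -0.2997693270792206 12.964267624400442
```

View pics/ov1.png

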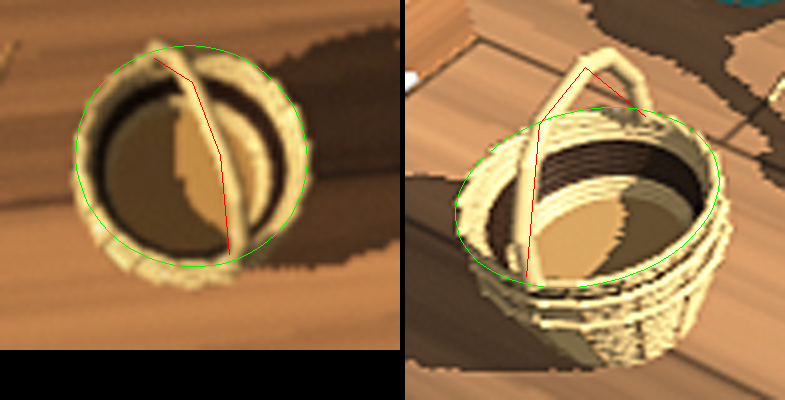

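The model sits within a few mm, and it wants to move about 6 mm in -x: the estimate is (0.572,-0.301), with the rod heading about 13°. Jaw yaw must go from 71.6° to -77°, a turn of -2.593 rad. I'll raise the arm and travel to a hover.

```bash
python3 -m pendant '[[-1,0.0,-0.01,0.045,-0.14],[-1,0.01,-0.04,0.08,-0.28],[-1,0.03,-0.085,0.085,-0.42],[-1,0.05,-0.13,0.085,-0.56],[-1,0.07,-0.175,0.085,-0.70]]' && python3 -m pendant '[[-1,0.02,-0.045,0,-0.14],[-1,0.04,-0.09,0,-0.28],[-1,0.06,-0.135,0,-0.42],[-1,0.08,-0.18,0,-0.56],[-1,0.10,-0.225,0,-0.70]]'&& python3 -m pendant '[[-1,0.02,-0.045,0,-0.14],[-1,0.04,-0.09,0,-0.28],[-1,0.06,-0.135,0,-0.42],[-1,0.08,-0.18,0,-0.56],[-1,0.10,-0.225,0,-0.70]]'&& python3 -m pendant '[[-1,0.025,-0.044,0,-0.13],[-1,0.05,-0.088,0,-0.26],[-1,0.075,-0.132,0,-0.39],[-1,0.10,-0.176,0,-0.493],[-1,0.12,-0.221,0,-0.493]]' && python3 -m pendant '[[-1,0,0,0,0],[-1,0,0,0,0]]'
```

```text
time: 0.6
tcp_pos: [0.2521, 0.3689, 0.3097]
ee_rot: [[0.518, 0.001, 0.855], [-0.855, 0.0, 0.518], [0.0, -1.0, 0.001]]
ft_force: [1.7, 0.7, -0.4]
finger_gap: 0.0853
time: 1.1
tcp_pos: [0.3519, 0.1437, 0.3095]
ee_rot: [[-0.156, 0.0, 0.988], [-0.988, 0.0, -0.156], [-0.0, -1.0, 0.0]]
ft_force: [1.4, 0.3, -0.3]
finger_gap: 0.0854
time: 1.6
tcp_pos: [0.452, -0.0815, 0.3094]
ee_rot: [[-0.756, -0.0, 0.654], [-0.654, 0.0, -0.756], [-0.0, -1.0, -0.0]]
ft_force: [0.2, 0.3, 0.4]
finger_gap: 0.0854
time: 2.1
tcp_pos: [0.572, -0.3006, 0.3088]
ee_rot: [[-0.975, -0.0, 0.223], [-0.223, 0.001, -0.975], [0.0, -1.0, -0.001]]
ft_force: [0.6, -0.2, 0.8]
finger_gap: 0.085
time: 2.3
tcp_pos: [0.571, -0.2998, 0.3078]
ee_rot: [[-0.975, -0.003, 0.223], [-0.223, 0.002, -0.975], [0.002, -1.0, -0.003]]
ft_force: [0.0, 0.6, -0.8]
finger_gap: 0.0852
```

```bash
python3 - <<'E'
from h import *
d=snap("wrist","w1"); print(open("pics/w1.json").read())
cv2.imwrite("pics/w1b.png",cv2.resize(d["pixels"],(784,588)))
E
```

```text
{"fx": 325.19226210127806, "fy": 325.19226210127806, "cx": 274.83462249996296, "cy": 203.70778694364378, "position": [0.65089623436837, -0.281554375312972, 0.4570479059005957], "attitude": [[0.22264858269551685, -0.921992189820215, -0.3167933246364259], [-0.9748951750230725, -0.21144720912778583, -0.06978162701456984], [-0.0026469492643042044, 0.32437706402055094, -0.9459241586919096]]}
```

View pics/w1b.png

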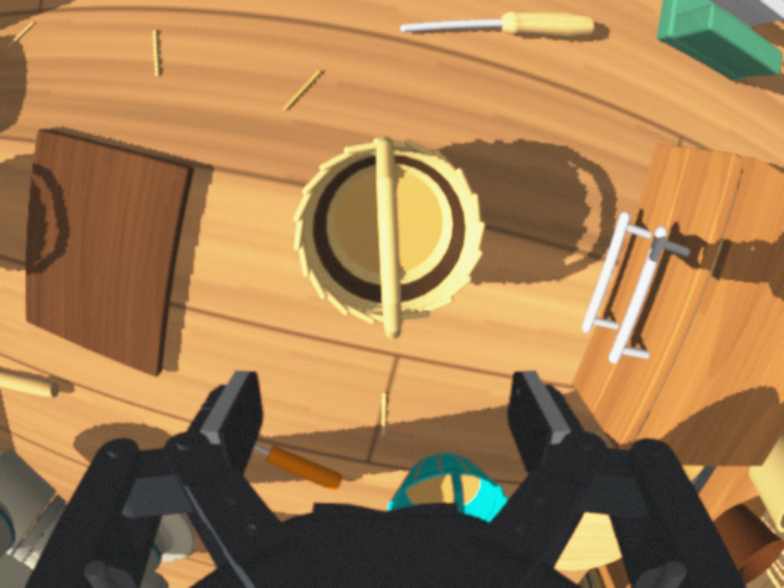

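The wrist view shows the handle nearly vertical, from full-size px (274.5,102) to (280,236), with its middle at about (277,165). The finger midpoint column is about 275.

```bash
cat >> h.py <<'E'
def fish(name,u,v,z):
    c=json.load(open(f"pics/{name}.json")); R=np.array(c["attitude"]); p=np.array(c["position"])
    q=np.array([u-c["cx"],v-c["cy"]])/c["fx"]; t=np.linalg.norm(q)
    d=R@np.array([*(q/t*np.sin(t)),np.cos(t)]); return p+d*(z-p[2])/d[2]
E
python3 - <<'E'
from h import *
A=fish("w1",274.6,106,.106);B=fish("w1",280,234,.106);d=A-B
print(A,B,(A+B)/2,np.linalg.norm(d),np.degrees(np.arctan2(d[1],d[0])))
M=[fish("w1",u,v,.181) for u,v in((276.5,140),(277.3,164),(278.3,190))];print(np.round(M,4))
d=M[0]-M[2];print(np.degrees(np.arctan2(d[1],d[0])))
s=r.read_state();T=s["ee_rot"];print(s["tcp_pos"],[(T.T@(m-s["tcp_pos"])).round(4).tolist() for m in M])
# rim of banded basket, left/right extremes
print(fish("w1",296/1.4,225/1.4,.1),fish("w1",482/1.4,228/1.4,.1))
# board corners
P=np.array([fish("w1",u/1.4,v/1.4,.018) for u,v in((41,130),(192,168),(158,375),(27,320))]);print(P.round(3),P.mean(0).round(4))
E
```

```text
[ 0.64040032 -0.2827423   0.106     ] [ 0.49777792 -0.32183587  0.106     ] [ 0.56908912 -0.30228908  0.106     ] 0.1478832551503384 15.328589030737183
[[ 0.6146 -0.2905  0.181 ]
 [ 0.5943 -0.2959  0.181 ]
 [ 0.5716 -0.3021  0.181 ]]
14.988253850073647
[ 0.57074585 -0.29857854  0.30862319] [[-0.0448, 0.1276, 0.0023], [-0.0238, 0.1276, 0.003], [-0.0003, 0.1276, 0.0039]]
[ 0.56540633 -0.22654612  0.1       ] [ 0.59669633 -0.37378375  0.1       ]
[[ 0.601  0.119  0.018]
 [ 0.583 -0.095  0.018]
 [ 0.329 -0.069  0.018]
 [ 0.347  0.146  0.018]] [0.4649 0.0252 0.018 ]
```

Measured axis: (0.571,-0.302), with the rod heading about 14.5°. All three views agree, the feet span is 148 mm, and the board's middle is at about (0.466,0.028). I'll descend open.

```bash
python3 -m pendant '[[-1,0,-0.003,-0.03,0.03],[-1,0,-0.003,-0.06,0.03],[-1,0,-0.003,-0.09,0.03],[-1,0,-0.003,-0.11,0.03],[-1,0,-0.003,-0.122,0.03]]' && python3 -m pendant '[[-1,0,0,0,0],[-1,0,0,0,0]]'; python3 - <<'E'
from h import *
d=snap("wrist","w2"); d2=snap("scene","s2")
c=np.zeros((588,790,3),np.uint8)
c[:400,:530]=cv2.resize(d["pixels"],(530,400)); c[:400,530:]=cv2.resize(d2["pixels"][110:260,100:198],(260,400)); cv2.imwrite("pics/c2.png",c[:400])
E
```

```text
time: 2.85
tcp_pos: [0.5699, -0.2995, 0.1865]
ee_rot: [[-0.967, -0.002, 0.256], [-0.256, 0.002, -0.967], [0.002, -1.0, -0.002]]
ft_force: [-0.6, -0.4, -0.5]
finger_gap: 0.0854
time: 3.05
tcp_pos: [0.5716, -0.3016, 0.189]
ee_rot: [[-0.967, 0.002, 0.255], [-0.255, -0.001, -0.967], [-0.001, -1.0, 0.001]]
ft_force: [-0.4, -0.3, 0.7]
finger_gap: 0.0852
```

View pics/c2.png

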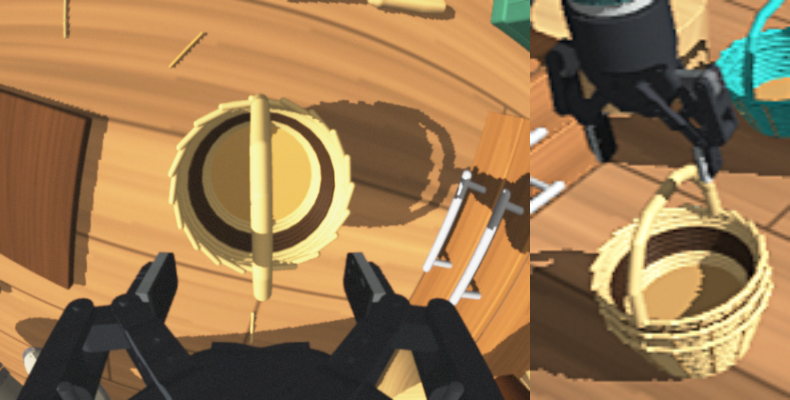

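```bash
python3 - <<'E'
from h import *
M=[fish("w2",u*560/530,v*420/400,.181) for u,v in((260,130),(260,160),(261,190),(262,220))];print(np.round(M,4))
A=fish("w2",260*1.0566,102*1.05,.106);B=fish("w2",262*1.0566,290*1.05,.106);print(A,B,(A+B)/2,np.linalg.norm(A-B))
s=r.read_state();T=s["ee_rot"];p=s["tcp_pos"]
c=json.load(open("pics/w2.json"));R=np.array(c["attitude"])
for z in(-.0425,0,.0425):
    P=p+T@[0,-.0+.006-.013*(z!=0),z]
    q=R.T@(P-c["position"]);t=np.arctan2(np.hypot(q[0],q[1]),q[2]);n=q[:2]/np.hypot(q[0],q[1])*t*c["fx"]+[c["cx"],c["cy"]]
    print(z,P.round(4),"w",n/[1.0566,1.05],"s",(np.array(proj("s2",P))-[100,110])*2.66+[530,0])
E
```

```text
[[ 0.6318 -0.2853  0.181 ]
 [ 0.6166 -0.2893  0.181 ]
 [ 0.6009 -0.294   0.181 ]
 [ 0.5842 -0.299   0.181 ]]
[ 0.64356527 -0.28229137  0.106     ] [ 0.4843729  -0.32599997  0.106     ] [ 0.56396909 -0.30414567  0.106     ] 0.16508377641239627
-0.0425 [ 0.5612 -0.2611  0.1964] w [183.37706529 252.40252502] s [707.40491853 184.59463415]
0 [ 0.572  -0.3022  0.1835] w [262.05353552 242.18798564] s [663.41106595 187.29727076]
0.0425 [ 0.5828 -0.3433  0.1966] w [340.73903808 252.31315402] s [614.02103093 166.2024282 ]
```

The grasp point projects onto the rod (wrist column 262 against the rod's 261–262, lateral error under 1 mm), and x agrees within the straight section's ±14 mm. Closing.

```bash
python3 -m pendant '[[-1,0,0,-0.001,0],[0,0,0,-0.001,0],[0.5,0,0,-0.001,0],[1,0,0,-0.001,0],[1,0,0,-0.001,0]]' && python3 -m pendant '[[1,0,0,0,0],[1,0,0,0,0],[1,0,0,0,0],[1,0,0,0,0],[1,0,0,0,0]]'
```

```text
time: 3.65
tcp_pos: [0.5712, -0.302, 0.1866]
ee_rot: [[-0.967, 0.0, 0.254], [-0.254, -0.0, -0.967], [-0.0, -1.0, 0.0]]
ft_force: [0.1, 0.6, 0.0]
finger_gap: 0.0286
time: 4.15
tcp_pos: [0.5712, -0.302, 0.1866]
ee_rot: [[-0.967, 0.0, 0.254], [-0.254, -0.0, -0.967], [-0.0, -1.0, 0.0]]
ft_force: [-0.4, 0.2, -0.9]
finger_gap: 0.0002
```

The gap is 0.2 mm, so the fingers shut on nothing. Looking.

```bash
python3 - <<'E'
from h import *
d=snap("wrist","w3"); d2=snap("scene","s3")
c=np.zeros((400,790,3),np.uint8)
c[:,:390]=cv2.resize(d["pixels"][100:400,130:422],(390,400)); c[:,390:]=cv2.resize(d2["pixels"][140:240,100:200],(400,400),interpolation=cv2.INTER_CUBIC); cv2.imwrite("pics/c3.png",c)
s=r.read_state();P=s["tcp_pos"]+s["ee_rot"]@[0,.006,0];print((np.array(proj("s3",P))-[100,140])*4+[390,0])
E
```

```text
[592.95758056 164.90648824]
```

View pics/c3.png

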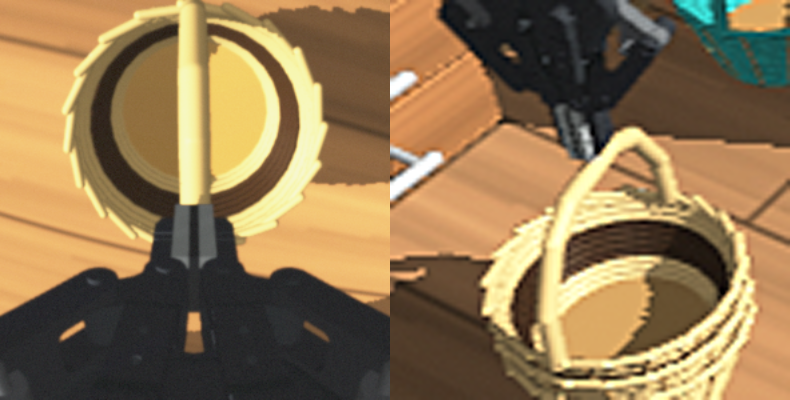

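```bash
python3 - <<'E'
from h import *
s=r.read_state();T=s["ee_rot"];p=s["tcp_pos"];print(r.tip_extent,p,s["joint_positions"])
d2=cv2.imread("pics/s3.png"); o=np.array([125,150]); f=10
a=cv2.resize(d2[150:205,125:180],None,fx=f,fy=f,interpolation=cv2.INTER_CUBIC)
c=json.load(open("pics/w3.json"));R=np.array(c["attitude"])
for k,z in((.025,-.012),(.025,0),(.025,.012),(.006,0),(-.03,0)):
    P=p+T@[0,k,z]; u=(np.array(proj("s3",P))-o+.5)*f
    cv2.circle(a,tuple(u.astype(int)),4,(0,0,255),-1)
    q=R.T@(P-c["position"]);h=np.hypot(q[0],q[1]);n=q[:2]/h*np.arctan2(h,q[2])*c["fx"]+[c["cx"],c["cy"]]
    print(k,z,u.round(),"w3crop",((n-[130,100])*1.335).round(1))
cv2.imwrite("pics/c4.png",a)
print(np.array(c["position"])-p)
E
```

```text
0.025 [ 0.57120484 -0.3019611   0.1866266 ] [-5.93871966e-01  4.03740592e-01  1.40522910e+00 -7.73137063e-05
  1.33255323e+00  7.20081203e-01]
0.025 -0.012 [328. 391.] w3crop [167.2 185.9]
0.025 0 [279. 381.] w3crop [194.2 185.9]
0.025 0.012 [231. 372.] w3crop [221.3 185.9]
0.006 0 [262. 317.] w3crop [194.3 205.9]
-0.03 0 [229. 191.] w3crop [194.5 256.2]
[0.07886382 0.02107629 0.1494567 ]
```

View pics/c4.png

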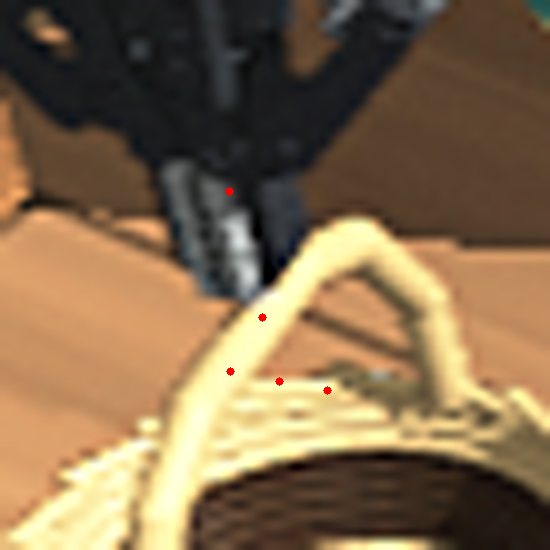

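The visible tips sit about 25 mm higher than the stated geometry predicts. Both cameras agree: they end where the point 0–6 mm ahead of the TCP should be. So the shut fingers are just above the rod and x/y are right (rod midpoint at crop px ~(272,305), model (262,317)). I'll open, go 25 mm lower, and close again.

```bash
python3 -m pendant '[[-1,0,0,0.003,0],[-1,0,0,0.003,0],[-1,0,0,0.003,0],[-1,0,0,0.003,0],[-1,0,0,0.003,0]]' && python3 -m pendant '[[-1,0,0,0,0],[-1,0,0,-0.01,0],[-1,0,0,-0.02,0],[-1,0,0,-0.027,0],[-1,0,0,-0.027,0]]' && python3 -m pendant '[[0,0,0,0,0],[0.5,0,0,0,0],[1,0,0,0,0],[1,0,0,0,0],[1,0,0,0,0]]' && python3 -m pendant '[[1,0,0,0,0],[1,0,0,0,0],[1,0,0,0,0],[1,0,0,0,0],[1,0,0,0,0]]'
```

```text
time: 4.75
tcp_pos: [0.5712, -0.302, 0.1896]
ee_rot: [[-0.967, -0.0, 0.254], [-0.254, -0.0, -0.967], [0.0, -1.0, 0.0]]
ft_force: [0.0, 0.7, -0.4]
finger_gap: 0.0722
time: 5.25
tcp_pos: [0.5702, -0.3013, 0.1605]
ee_rot: [[-0.967, -0.003, 0.254], [-0.254, 0.002, -0.967], [0.003, -1.0, -0.003]]
ft_force: [-0.1, -0.1, -0.3]
finger_gap: 0.0851
time: 5.75
tcp_pos: [0.5713, -0.3021, 0.1629]
ee_rot: [[-0.967, 0.0, 0.254], [-0.254, -0.0, -0.967], [-0.0, -1.0, 0.001]]
ft_force: [0.2, -0.9, 0.3]
finger_gap: 0.0122
time: 6.25
tcp_pos: [0.5713, -0.3023, 0.163]
ee_rot: [[-0.967, 0.0, 0.254], [-0.254, -0.001, -0.967], [-0.0, -1.0, 0.001]]
ft_force: [-0.5, -0.9, 3.4]
finger_gap: 0.0097
```

The gap stopped at about 10–12 mm, so it is on the rod. Lifting gently straight up.

```bash
python3 -m pendant '[[1,0,0,0.005,0],[1,0,0,0.012,0],[1,0,0,0.022,0],[1,0,0,0.034,0],[1,0,0,0.048,0]]' && python3 -m pendant '[[1,0,0,0.02,0],[1,0,0,0.045,0],[1,0,0,0.07,0],[1,0,0,0.085,0],[1,0,0,0.09,0]]' && python3 -m pendant '[[1,0,0,0,0],[1,0,0,0,0]]'; python3 - <<'E'
from h import *
d=snap("scene","s5");cv2.imwrite("pics/s5b.png",d["pixels"][60:330])
E
```

```text
time: 6.75
tcp_pos: [0.5712, -0.3018, 0.2116]
ee_rot: [[-0.967, -0.0, 0.254], [-0.254, 0.0, -0.967], [0.0, -1.0, -0.0]]
ft_force: [0.7, 0.0, -1.5]
finger_gap: 0.0095
time: 7.25
tcp_pos: [0.572, -0.3024, 0.304]
ee_rot: [[-0.967, 0.004, 0.254], [-0.254, -0.003, -0.967], [-0.004, -1.0, 0.004]]
ft_force: [0.7, 0.1, -1.8]
finger_gap: 0.0097
time: 7.45
tcp_pos: [0.5708, -0.3017, 0.2998]
ee_rot: [[-0.967, -0.001, 0.254], [-0.254, 0.001, -0.967], [0.001, -1.0, -0.001]]
ft_force: [0.9, -1.1, -2.3]
finger_gap: 0.0097
```

View pics/s5b.png

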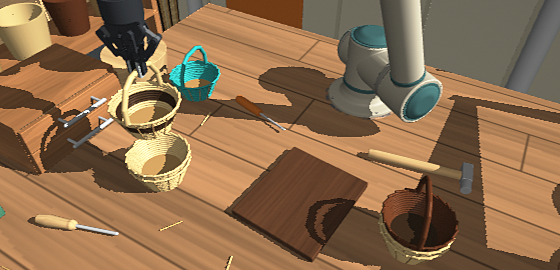

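The banded basket hangs upright, clear of the plain one at (160,223 full frame), which stayed put. Wrist force is about -2 N, which matches the weight. Moving it over the board.

```bash
python3 -m pendant '[[1,-0.004,0.012,0,0],[1,-0.012,0.036,0,0],[1,-0.022,0.068,0,0],[1,-0.033,0.105,0,0],[1,-0.045,0.142,0,0]]' && python3 -m pendant '[[1,-0.012,0.037,0,0],[1,-0.024,0.075,0,0],[1,-0.037,0.115,0,0],[1,-0.047,0.148,0,0],[1,-0.054,0.170,0,0]]' && python3 -m pendant '[[1,-0.006,0.018,0,0],[1,-0.006,0.018,0,0],[1,-0.006,0.018,0,0],[1,-0.006,0.018,0,0],[1,-0.006,0.018,0,0]]' && python3 -m pendant '[[1,0,0,-0.02,0],[1,0,0,-0.045,0],[1,0,0,-0.07,0],[1,0,0,-0.09,0],[1,0,0,-0.11,0]]' && python3 -m pendant '[[1,0,0,-0.01,0],[1,0,0,-0.018,0],[1,0,0,-0.024,0],[1,0,0,-0.028,0],[1,0,0,-0.028,0]]'; python3 - <<'E'
from h import *
d=snap("scene","s6");t=snap("top","t6")
c=np.zeros((420,790,3),np.uint8)
c[:,:420]=cv2.resize(d["pixels"][150:330,210:390],(420,420),interpolation=cv2.INTER_CUBIC); c[:360,425:785]=cv2.resize(t["pixels"][150:270,190:310],(360,360),interpolation=cv2.INTER_CUBIC); cv2.imwrite("pics/c6.png",c)
print(r.read_state()["ft_force"])
E
```

```text
time: 8.0
tcp_pos: [0.5249, -0.1578, 0.2997]
ee_rot: [[-0.967, -0.002, 0.254], [-0.254, 0.001, -0.967], [0.001, -1.0, -0.002]]
ft_force: [0.3, 0.9, -1.1]
finger_gap: 0.0096
time: 8.5
tcp_pos: [0.4698, 0.013, 0.3002]
ee_rot: [[-0.967, -0.002, 0.256], [-0.256, 0.002, -0.967], [0.001, -1.0, -0.002]]
ft_force: [0.4, -0.2, -2.2]
finger_gap: 0.0094
time: 9.0
tcp_pos: [0.4664, 0.0273, 0.3004]
ee_rot: [[-0.967, -0.0, 0.253], [-0.253, -0.0, -0.967], [0.0, -1.0, 0.0]]
ft_force: [1.1, 0.3, -2.2]
finger_gap: 0.0098
time: 9.5
tcp_pos: [0.4663, 0.0272, 0.1895]
ee_rot: [[-0.968, -0.0, 0.253], [-0.253, -0.0, -0.968], [0.0, -1.0, 0.0]]
ft_force: [-0.2, 0.1, -2.0]
finger_gap: 0.0096
time: 10.0
tcp_pos: [0.4663, 0.028, 0.1626]
ee_rot: [[-0.967, -0.0, 0.254], [-0.254, -0.0, -0.967], [0.0, -1.0, 0.0]]
ft_force: [0.5, 0.0, -1.6]
finger_gap: 0.0097
[ 0.52452741 -0.19372263 -1.75749128]
```

View pics/c6.png

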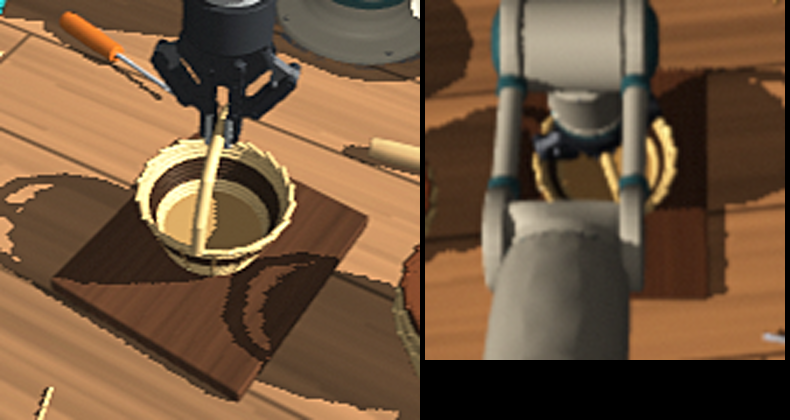

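It hangs upright just above the board. I'll check the rim centre against the model before lowering: scene crop ~(217,203) against the board centre ~(211,262).

```bash
python3 - <<'E'
from h import *
f=420/180
for u,v in((217,200),(217,205)): print("rim ctr",at_z("s6",u/f+210,v/f+150,.104).round(4))
P=np.array([at_z("s6",u/f+210,v/f+150,.018) for u,v in((52,281),(240,396),(368,215))]);print(P.round(3), ((P[0]+P[2])/2).round(4))
print("rim ctr top",at_z("t6",(606-425)/3+190,158/3+150,.104).round(4))
E
python3 -m pendant '[[1,0,0,-0.005,0],[1,0,0,-0.010,0],[1,0,0,-0.013,0],[1,0,0,-0.015,0],[1,0,0,-0.015,0]]'; python3 -m pendant '[[1,0,0,-0.001,0],[1,0,0,-0.002,0],[1,0,0,-0.003,0],[1,0,0,-0.003,0]]'
```

```text
rim ctr [0.48   0.0371 0.104 ]
rim ctr [0.4856 0.04   0.104 ]
[[ 0.586 -0.085  0.018]
 [ 0.606  0.131  0.018]
 [ 0.348  0.151  0.018]] [0.4667 0.0329 0.018 ]
rim ctr top [0.4709 0.0269 0.104 ]
time: 10.6
tcp_pos: [0.4659, 0.028, 0.1472]
ee_rot: [[-0.967, -0.001, 0.254], [-0.254, -0.0, -0.967], [0.001, -1.0, -0.0]]
ft_force: [-0.6, -0.1, -1.4]
finger_gap: 0.0094
time: 11.0
tcp_pos: [0.4665, 0.0277, 0.145]
ee_rot: [[-0.967, 0.001, 0.254], [-0.254, -0.001, -0.967], [-0.001, -1.0, 0.001]]
ft_force: [-0.2, -0.9, 1.3]
finger_gap: 0.0097
```

Contact at exactly the predicted height (force now +1.3 N). Both views put the axis about 8–15 mm off in +x, so I'll raise it slightly, shift -9 mm and set it down again.

```bash
python3 -m pendant '[[1,0,0,0.003,0],[1,-0.003,0,0.005,0],[1,-0.006,0,0.005,0],[1,-0.009,0,0.005,0],[1,-0.009,0,0.005,0]]' && python3 -m pendant '[[1,0,0,-0.002,0],[1,0,0,-0.004,0],[1,0,0,-0.005,0],[1,0,0,-0.006,0],[1,0,0,-0.006,0]]' && python3 -m pendant '[[0.6,0,0,0,0],[0,0,0,0,0],[-0.5,0,0,0,0],[-1,0,0,0,0],[-1,0,0,0,0]]' && python3 -m pendant '[[-1,0,0,0,0],[-1,0,0,0,0],[-1,0,0,0,0],[-1,0,0,0,0],[-1,0,0,0,0]]'
```

```text
time: 11.5
tcp_pos: [0.4563, 0.0281, 0.1495]
ee_rot: [[-0.967, -0.001, 0.254], [-0.254, 0.0, -0.967], [0.001, -1.0, -0.0]]
ft_force: [-0.1, 0.4, -2.2]
finger_gap: 0.01
time: 12.0
tcp_pos: [0.4572, 0.0279, 0.1449]
ee_rot: [[-0.967, 0.0, 0.254], [-0.254, -0.0, -0.967], [-0.0, -1.0, 0.001]]
ft_force: [-4.1, -0.1, 8.7]
finger_gap: 0.0098
time: 12.5
tcp_pos: [0.4572, 0.028, 0.1435]
ee_rot: [[-0.967, -0.0, 0.254], [-0.254, -0.0, -0.967], [0.0, -1.0, -0.0]]
ft_force: [0.1, -0.1, -0.8]
finger_gap: 0.0742
time: 13.0
tcp_pos: [0.4572, 0.028, 0.1436]
ee_rot: [[-0.967, 0.0, 0.254], [-0.254, -0.0, -0.967], [-0.0, -1.0, 0.0]]
ft_force: [-0.1, -0.7, -0.4]
finger_gap: 0.0855
```

Released. Retreating straight up, then back clear of the view.

```bash
python3 -m pendant '[[-1,0,0,0.02,0],[-1,0,0,0.05,0],[-1,0,0,0.09,0],[-1,0,0,0.13,0],[-1,0,0,0.17,0]]' && python3 -m pendant '[[-1,-0.02,-0.04,0,0],[-1,-0.04,-0.08,0,0],[-1,-0.06,-0.12,0,0],[-1,-0.08,-0.16,0,0],[-1,-0.10,-0.20,0,0]]' && python3 -m pendant '[[-1,0,0,0,0],[-1,0,0,0,0],[-1,0,0,0,0]]'; python3 - <<'E'
from h import *
d=snap("scene","s7");t=snap("top","t7")
c=np.zeros((330,790,3),np.uint8)
c[:,:420]=cv2.resize(d["pixels"][110:340,110:470],None,fx=420/360,fy=330/230); c[:,425:]=cv2.resize(t["pixels"][120:270,140:390],(365,330)); cv2.imwrite("pics/c7.png",c)
# change of plain & brown pile vs. earlier images (edge shift by phase correlation)
g=lambda n:cv2.cvtColor(cv2.imread(f"pics/{n}.png"),cv2.COLOR_BGR2GRAY).astype(np.float32)
for n,o,b in(("brown scene","s0",(380,235,460,325)),("brown top","t0",(140,190,195,240)),):
    m=o[0]+"7"; x,y,X,Y=b; print(n,cv2.phaseCorrelate(g(o)[y:Y,x:X],g(m)[y:Y,x:X]))
x,y,X,Y=120,195,200,260; print("blank scene s5->s7",cv2.phaseCorrelate(g("s5")[y:Y,x:X],g("s7")[y:Y,x:X]))
E
```

```text
time: 13.5
tcp_pos: [0.4568, 0.0281, 0.3152]
ee_rot: [[-0.967, 0.0, 0.254], [-0.254, -0.0, -0.967], [-0.0, -1.0, 0.0]]
ft_force: [1.1, 0.4, 0.2]
finger_gap: 0.0856
time: 14.0
tcp_pos: [0.3561, -0.1732, 0.3138]
ee_rot: [[-0.967, 0.001, 0.255], [-0.255, -0.001, -0.967], [-0.001, -1.0, 0.001]]
ft_force: [0.7, -0.7, 0.6]
finger_gap: 0.0854
time: 14.3
tcp_pos: [0.3575, -0.1712, 0.3136]
ee_rot: [[-0.967, 0.0, 0.255], [-0.255, 0.001, -0.967], [-0.0, -1.0, -0.001]]
ft_force: [0.1, 0.4, 0.1]
finger_gap: 0.0851
brown scene ((-0.024480510734413485, -0.04239033045954699), 0.8418874919414521)
brown top ((0.02958705429050923, -0.0288723127034487), 0.9878145192464193)
blank scene s5->s7 ((-0.12926134259328137, -0.023184018697889996), 0.8370889731579356)
```

View pics/c7.png

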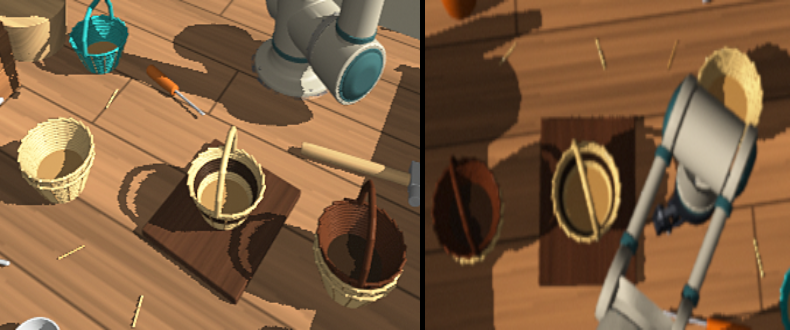

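```bash
python3 - <<'E'
from h import *
print(at_z("t7",249.9,207,.086)); s=r.read_state(); print(s["time"],s["ft_force"])
r.sign_off()
E
```

```text
[0.46103764 0.03016391 0.086     ]
14.4 [ 0.11506364 -0.93761879 -0.0786716 ]
the job is handed in; nothing more can be done
```

The banded basket now stands upright on the middle of the work board, released, and I handed the job in at 14.4 s. Sign-off gave no verdict.

**What happened:**
- **First grasp:** it closed on nothing. Both cameras showed the fingertips about 25 mm higher than the stated tool geometry. I reopened, went 25 mm lower, and gripped the rod (gap about 10 mm).
- **Lift and placing:** I raised the basket 138 mm straight up, carried it over and lowered it until it touched the board. I then raised it 5 mm, shifted it 9 mm to centre it, set it down again, let go and backed away.

**Last checks:**
- **Banded basket:** in the top view its rim centre is at (0.461, 0.030). The board's middle is at about (0.465, 0.028), so it is off by roughly 5 mm against the 30 mm allowed.
- **Other baskets:** the brown one showed no shift from the start (under 0.1 px). The plain one moved about 0.1 px between the lift and the end; against its starting place I judged it only by eye.
- **Robot:** it is clear of everything, with force readings at noise level.

**Disagreement:** before the final shift, the scene camera put the basket 14–18 mm off in +x and the top camera about 8 mm. I did not measure it again with the scene camera after the shift, but it looks upright and central there.

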